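Prop the praline case open on its long stay

ROBOT

A 6-joint arm with a two-finger parallel gripper is mounted at the origin on the work surface. World frame = base frame: x ahead of the robot, y to its left, z up, the work surface at z = 0. Lengths are in m, angles in rad, forces in N, time in s.
With the tool pointing down it reaches from about 0.225 to 0.725 m from the base axis. Payload 3.1 kg.
Tool frame: the origin (TCP) lies on the centre line of the jaws, within the pads' length; the fingertips stand 22 mm ahead of it and the grasp point (between the pads) lies 3 mm ahead of it; z points along the fingers, y is the line along which they close (so a half turn about z gives the same grasp; the last joint's range is limited). The gripper opens to 85 mm and grips with 20 to 120 N. Pads are 22 mm wide; open, the fingers measure 114 mm over their backs; the gripper's body (76 mm by 85 mm) begins 54 mm behind the grasp point. The pads swing forward as they close: fully open they stand 13 mm farther back than shut.
Start: joints at [1.137, 0.048, 0.099, 1.622, 0, 1.443], TCP at [0.158, 0.501, 0.217] pointing down, gripper open.
Joint ranges: [-2.91, 2.91], [-0.99, 1.94], [-1.21, 1.42], [-2.12, 2.29], [-1.49, 1.47], [-3.14, 3.14]. Speed limits (rad/s): [2.79, 2.79, 3.14, 3.14, 3.14, 3.14].

INTERFACE

Orientations are given as a 3x3 rotation matrix whose columns are the frame's x, y, z axes.
In Python, from station import state, camera, hand_in, search_frame, cut_out, mark_of gives the robot as it stands.
- The arm moves only by the tool step_arm, never from a script. Its argument "plan" is a list of rows, each a list of 2 entries, a list of its own where there are three numbers: the shift along the tool's x, y, z in mm, then the turn about the tool's z in rad. A call has 1 to 12 rows; each row shifts and turns the commanded pose from where the row before left it, along the tool's axes as they then stand; what a row does not reach is not made up. A row lasts 1/8 s, in which the tool goes at most 62.5 mm and 10.7 degrees, less where a joint would pass 70% of its speed; a pose out of reach is approached as far as the arm can. A call with a gripper value outside its range is refused whole. "fingers" is the closure, from 0 (fully open) to 1 (shut), set as the call begins (left out, the last holds). The fingers move at their own pace and stop on an object; "newtons" is the grip in N (left out, the last holds). Time passes only in rows, so rows that do not move let the fingers close. It gives the time, the measured TCP pose, the force, the opening and the grip force at its end, in the units of the state.
- state(): the state, without advancing time (a new reading comes with each control period).
- camera(name): name is "side" or "top" or "wrist"; returns a dict with "image" (384x512x3 uint8, red, green, blue), "K" (3x3 intrinsics, pixels), "rvec" (rotation vector, rad) and "tvec" (3), from world to camera coordinates, as OpenCV has them. Camera axes: x right, y down, z forward; pixel columns grow to the right and rows downward; lengths in m; the calibration is good to about 2 mm. A picture is of the moment at which its call begins. There is no depth.
- hand_in(): hands the job in; it is judged then, once.
Trained networks look in a picture, given as the dict that the camera call returned (one of the last four; its "shot" number tells which), for a name from the list of things; names that differ only in an ending like _2 or _b are one class to them, and where a whole thing is asked for, a point or a joint stands for the part that bears it (a point fixed in the world has none). Each returns a list of dicts, best first, with "confidence" (0 to 1); they miss things now and then, are a little off and sometimes report something else, mostly with a low value. They report only what shows in the picture. A call takes as long as a camera call.
- search_frame(query, picture): "bbox" ([left, top, width, height] in pixels, round what is visible of it).
- cut_out(query, picture): "mask" (384x512 bool, what is visible of it) and "bbox" ([left, top, width, height] in pixels, round what is visible of it).
- mark_of(query, picture): "location" ([column, row] in pixels: a listed point, or the origin of a listed thing).
The state is a dict: "t": time; "q": joint angles; "qd": joint speeds; "joint_efforts": joint torques, N m; "eef_pos": TCP position; "orientation": TCP orientation; "contact_force": force on the tool from outside, world axes, zero at the start; "moment": the same for the moment, N m; "opening": opening from 0.0 (shut) to 1.0 (fully open); "grasp_force": force on a finger pad.
Only numpy, scipy, OpenCV 4.12 (cv2) and the standard library are available. Lean on these libraries where they do the work, as an engineer would, in place of code of your own. Each camera call takes 0.05 s, during which the arm holds its last target. There are 200 camera calls.

TASK

The lid of the dark wooden praline case is thrown right back. Flip up the long stay (the one on the case's wall nearest the robot) all the way to its stop, then tip the lid forward so that it comes down and rests propped half-open on that stay; leave the short stay folded down.

Things in the scene. Friction and masses are not known exactly. Their poses are not given: they have to be found in the camera images.
- case: Fixed dark wooden case of chocolates (tops 49 mm high), 220 mm along its x by 250 mm along its y. Origin: centre of underside, on the table; z up; at yaw 0 x points away from the robot. Walls 12 mm thick: at -y and +y 95 mm high, at -x (nearest the robot) and +x 72 mm. A brass stay lies on each low wall: long on -x, short on +x. The lid is hinged on the +y wall.
- lid (a joint): Lid angle, rad. Board 220 (case x) x 250 x 10 mm; hinge line on its inner face, along case x at y = +125, z = 96 mm. 0 = shut, flat towards -y; 1.57 upright; stop 1.95; starts leaning back past upright. 1 to 5 N at its free edge moves it. Above about 1.3 it stays as left; below about 1.05 it sinks slowly by its own weight until held up. Resting on the raised long stay: about 0.72.
- long_stay (a joint): Stay angle, rad. Flat brass bar 8 mm wide, 5 thick, ending in a cross roller 14 mm in diameter, 32 long along case x, its centre 150 mm from the pivot. Pivot along case x at x = -104, y = -85, z = 80 mm. 0 = folded, level towards case +y (roller at y = +65, z = 80 mm); grows as the roller swings up; 1.2 = up at its stop. Stiff pivot: stays as left; about 1 N at the roller moves it.
- short_stay (a joint): Angle (rad) of the short brass stay on the far (+x) low wall: same make, but its roller is only 90 mm from its pivot, which lies along case x at x = +104, y = -85, z = 80 mm. 0 = folded towards case +y, as it starts. Not used here.

How it is judged:
By the outcome, as a careful person would: the job done as asked, in the order asked, and still so for the second after the job is handed in, with the robot touching nothing.
It also fails if it takes over 54 s, if anything falls off the work surface, if the arm or the gripper's body presses on something with over 40 N, if the wrist force passes 120 N, or if a joint passes its speed limit or range.

## Working session

There is one attempt and no reset: what is moved stays moved. The work goes in short steps, Python scripts to look and compute and a tool call to move; the robot and the scene stay as the last step left them, time stands still between calls to the robot, and variables do not carry over. Pictures are saved under pics/ and viewed, at most 10 in all, crops included, and the job is handed in when it is done.

Besides the shell and the picture viewer there is one more tool, called after ">>>" as name([rows], argument=value, ...), one row to a line, values as JSON. step_arm: Moves the arm, as the interface text tells. Its arguments: {"type":"object","properties":{"plan":{"type":"array","items":{"type":"array"}},"fingers":{"type":"number"},"newtons":{"type":"number"}},"required":["plan"]}

```bash
mkdir -p pics; cat > h.py <<'E'
import numpy as np, cv2
from station import *
E
python3 - <<'E'
from h import *
s=state();print(s['t'],s['eef_pos'],np.round(s['orientation'],3).tolist(),s['contact_force'])
ims=[]
for n in ['top','side']:
    p=camera(n);ims.append(p['image'])
    R,_=cv2.Rodrigues(np.array(p['rvec']));print(n,'campos',(-R.T@p['tvec']).round(3),p['K'][0][0])
    for q in ['case','lid','long_stay','short_stay']:
        m=mark_of(q,p);b=search_frame(q,p);print(q,[(np.round(x['location']),round(x['confidence'],2)) for x in m[:2]],[(np.round(x['bbox']),round(x['confidence'],2)) for x in b[:2]])
    cv2.imwrite(f'pics/{n}1.png',p['image'][:,:,::-1])
E
```

```text
0.0 [0.15778144 0.50004364 0.21539739] [[-0.954, 0.301, -0.001], [0.301, 0.954, -0.002], [0.0, -0.002, -1.0]] [-0.09607291 -1.00525803  0.71883578]
top campos [0.488 0.007 0.744] 406.9058121681036
case [(array([277., 226.]), 0.66)] [(array([102., 137., 276., 223.]), 0.74)]Traceback (most recent call last):
  File "<stdin>", line 8, in <module>
ValueError: it knows: case
```

```bash
python3 - <<'E'
from h import *
for n in ['top','side']:
    p=camera(n)
    R,_=cv2.Rodrigues(np.array(p['rvec']));print(n,'campos',(-R.T@p['tvec']).round(3),R.round(2).tolist())
    for q in ['case','lid','long_stay','short_stay']:
      for f in (mark_of,search_frame):
        try: print(q,[(np.round(x.get('location',x.get('bbox'))),round(x['confidence'],2)) for x in f(q,p)[:2]])
        except Exception as e: print(q,f.__name__,e)
    cv2.imwrite(f'pics/{n}1.png',p['image'][:,:,::-1])
E
```

```text
top campos [0.488 0.007 0.744] [[-0.01, -1.0, 0.0], [-0.98, 0.01, -0.17], [0.17, -0.01, -0.99]]
case [(array([278., 226.]), 0.71)]
case [(array([104., 139., 273., 219.]), 0.86)]
lid call it knows: case
lid [(array([103., 139., 121., 216.]), 0.72), (array([101., 139., 275., 218.]), 0.55)]
long_stay call it knows: case
long_stay [(array([256., 265., 101.,  43.]), 0.85)]
short_stay call it knows: case
short_stay [(array([252., 145.,  62.,  31.]), 0.95)]
side campos [0.927 0.224 0.582] [[-0.59, 0.81, 0.01], [0.63, 0.47, -0.61], [-0.5, -0.36, -0.79]]
case [(array([250., 189.]), 0.91)]
case [(array([159.,   6., 249., 246.]), 0.57)]
lid call it knows: case
lid [(array([305.,   5., 104., 224.]), 0.83)]
long_stay call it knows: case
long_stay [(array([230., 113.,  76.,  27.]), 0.6)]
short_stay call it knows: case
short_stay [(array([177., 185.,  64.,  31.]), 0.73)]
```

View pics/top1.png

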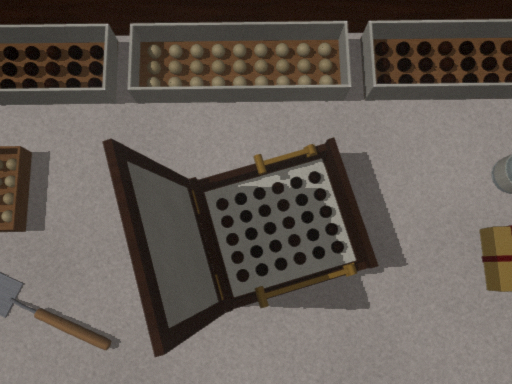

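View pics/side1.png

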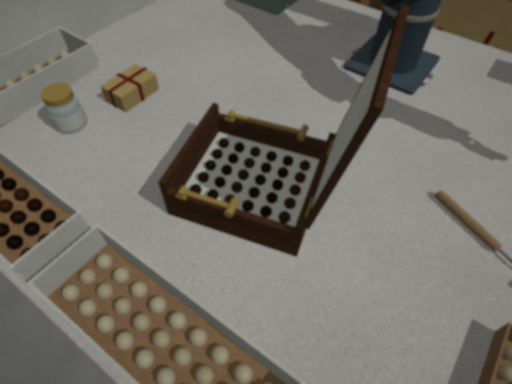

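The top view shows the case yawed about +15°, with the long-stay roller near (262,296) and its pivot near (350,270). The short-stay roller is near (260,163), and the lid leans to the left. In the side view the short roller is at (232,206) and the long roller at (303,131). Next I'll fit the pose.

```bash
cat >> h.py <<'E'
from scipy.optimize import least_squares
def proj(p,X): return cv2.projectPoints(np.array(X,float).reshape(-1,3),np.array(p['rvec']),np.array(p['tvec']),np.array(p['K']),None)[0][:,0]
def case2w(v,X):
    c,s=np.cos(v[2]),np.sin(v[2]); X=np.array(X,float).reshape(-1,3)
    return X@np.array([[c,s,0],[-s,c,0],[0,0,1]])+[v[0],v[1],0]
E
python3 - <<'E'
from h import *
T=camera('top');S=camera('side')
L=[[-104,-85,80],[-104,65,80],[104,-85,80],[104,5,80]]
top=[[350,270],[262,296],[312,151],[260,163]]
sid=[[232,119],[303,131],[183,194],[232,206]]
L=np.array(L)/1e3
def lid(a): # outer-edge free corners on inner face
    return np.array([[sx*.11,.125-.25*np.cos(a),.096+.25*np.sin(a)] for sx in(-1,1)])
def res(v):
    return np.r_[proj(T,case2w(v,L))-top, proj(S,case2w(v,L))-sid].ravel()
r=least_squares(res,[.45,0,.2],loss='soft_l1');print(r.x,res(r.x).round(1))
v=r.x
print(proj(T,case2w(v,[[0,0,0]])),proj(S,case2w(v,[[0,0,0]])))
for a in(1.75,1.85,1.95): print(a,proj(T,case2w(v,lid(a))).round().tolist(),proj(S,case2w(v,lid(a))).round().tolist())
print('world',case2w(v,L).round(3).tolist(),'free',case2w(v,lid(1.85)).round(3).tolist())
np.save('v.npy',v)
p=T
for n,p in(('t',T),('s',S)):
    im=p['image'].copy()
    X=[[x,y,z] for x,y,z in [(-.11,-.125,.095),(.11,-.125,.095),(-.11,.125,.095),(.11,.125,.095),(-.11,-.125,0),(.11,-.125,0)]]+L.tolist()+lid(1.85).tolist()
    for q in proj(p,case2w(v,X)): cv2.circle(im,tuple(int(round(t)) for t in q),2,(0,255,0),-1)
    cv2.imwrite(f'pics/f{n}.png',im[:,:,::-1])
a=cv2.imread('pics/ft.png')[120:370,90:400];b=cv2.imread('pics/fs.png')[0:260,140:430]
h=500
cv2.imwrite('pics/fit.png',np.hstack([cv2.resize(a,(400,323)),cv2.resize(b,(360,323))]))
E
```

```text
[ 0.56032743 -0.04630888  0.27090867] [ 0.2  0.1 -1.2  1.1 -1.4 -0.7 -0.4  1.8 -1.6 -4.8 -0.3  2.2 -1.  -2.8
 -0.5  0.9]
[[277.33214999 227.94296378]] [[251.40047731 189.34727201]]
1.75 [[164.0, 355.0], [111.0, 139.0]] [[402.0, 4.0], [373.0, 106.0]]
1.85 [[140.0, 361.0], [90.0, 147.0]] [[420.0, 12.0], [397.0, 116.0]]
1.95 [[119.0, 367.0], [71.0, 155.0]] [[436.0, 21.0], [419.0, 128.0]]
world [[0.483, -0.156, 0.08], [0.443, -0.012, 0.08], [0.683, -0.1, 0.08], [0.659, -0.014, 0.08]] free [[0.402, 0.111, 0.336], [0.614, 0.17, 0.336]]
```

View pics/fit.png

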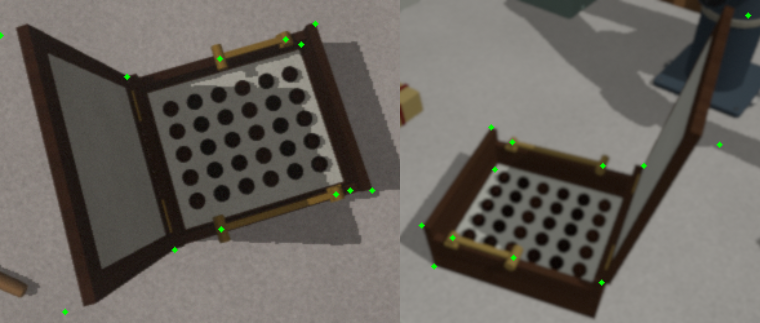

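>>> step_arm([
  [[-28.7, -49.7, 0], 0],
  [[-28.7, -49.7, 0], 0],
  [[-28.7, -49.7, 0], 0],
  [[-28.7, -49.7, 0], 0],
  [[-28.7, -49.7, 0], 0],
  [[-24.6, -44.7, 0], 0],
  [[-24.6, -44.7, 0], 0],
  [[-24.6, -44.7, 0], 0],
  [[-24.6, -44.7, 0], 0],
  [[-24.6, -44.7, 0], 0],
  [[-24.6, -44.7, 0], 0],
  [[0, 0, 0], 0],
], fingers=0.3)

```text
t: 2.35
eef_pos: [0.28, -0.0827, 0.2164]
orientation: [[-0.951, 0.309, -0.0], [0.309, 0.951, -0.001], [0.0, -0.001, -1.0]]
contact_force: [0.8, 0.7, -0.1]
opening: 0.7
grasp_force: 0.0
```

>>> step_arm([
  [[0, 0, 0], 0.166],
  [[0, 0, 0], 0.166],
  [[0, 0, 0], 0.166],
  [[0, 0, 0], 0.166],
  [[0, 0, 0], 0.166],
  [[0, 0, 0], 0.166],
  [[0, 0, 0], 0],
])

```text
t: 3.22
eef_pos: [0.2801, -0.0788, 0.2168]
orientation: [[-0.269, 0.963, 0.0], [0.963, 0.269, 0.0], [0.0, 0.0, -1.0]]
contact_force: [-0.1, 0.1, -0.1]
opening: 0.7
grasp_force: 0.0
```

>>> step_arm([
  [[5, 44, 12], 0],
  [[5, 44, 12], 0],
  [[6, 44, 12], 0],
  [[6, 42, 11], 0],
  [[0, 0, 0], 0],
])

```text
t: 3.85
eef_pos: [0.4425, -0.0104, 0.1676]
orientation: [[-0.272, 0.962, -0.004], [0.962, 0.272, 0.001], [0.002, -0.003, -1.0]]
contact_force: [-0.3, 0.4, -0.2]
opening: 0.702
grasp_force: 0.0
```

```bash
python3 - <<'E'
from h import *
v=np.load('v.npy');s=state();print(s['eef_pos'],s['contact_force'])
p=camera('wrist');im=p['image'].copy()
for q in proj(p,case2w(v,[[-.12,.065,.08],[-.088,.065,.08],[-.104,.065,.087],[-.104,-.085,.08]])): print(q.round(1));cv2.circle(im,tuple(int(round(t)) for t in q),2,(0,255,0),-1)
cv2.imwrite('pics/w1.png',im[:,:,::-1])
E
```

```text
[ 0.44251682 -0.01038515  0.1676034 ] [-0.34579408  0.38909557 -0.22824203]
[235.  196.7]
[274.7 196.9]
[254.8 199.3]
[254.  350.4]
```

View pics/w1.png

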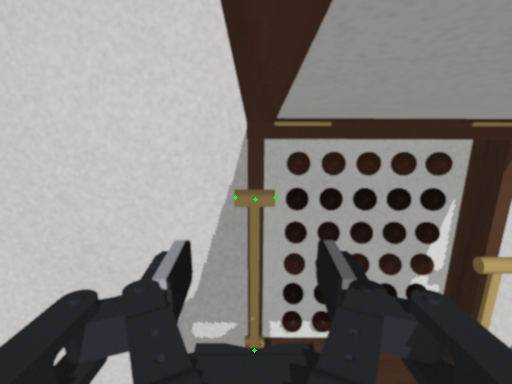

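The roller is at (255,197), exactly where the model puts it, between the open fingers. I'll descend and grip it by its ends.

>>> step_arm([
  [[0, 0, 27], 0],
  [[0, 0, 27], 0],
  [[-1, 0, 26], 0],
  [[0, 0, 0], 0],
])

```text
t: 4.4
eef_pos: [0.4396, -0.0131, 0.0882]
orientation: [[-0.266, 0.964, -0.004], [0.964, 0.266, 0.001], [0.002, -0.004, -1.0]]
contact_force: [0.1, 0.3, 0.8]
opening: 0.7
grasp_force: 0.0
```

>>> step_arm([
  [[0, 0, 0], 0],
  [[0, 0, 0], 0],
  [[0, 0, 0], 0],
  [[0, 0, 0], 0],
  [[0, 0, 0], 0],
  [[0, 0, 0], 0],
], fingers=0.75, newtons=25)

```text
t: 5.15
eef_pos: [0.4422, -0.0132, 0.0896]
orientation: [[-0.266, 0.964, -0.0], [0.964, 0.266, 0.0], [0.0, -0.0, -1.0]]
contact_force: [-0.6, -0.2, 0.2]
opening: 0.25
grasp_force: 0.0
```

>>> step_arm([
  [[0, 0, 0], 0],
  [[0, 0, 0], 0],
  [[0, 0, 0], 0],
  [[0, 0, 0], 0],
], fingers=0.9, newtons=25)

```text
t: 5.65
eef_pos: [0.4423, -0.0132, 0.0896]
orientation: [[-0.266, 0.964, 0.0], [0.964, 0.266, 0.0], [0.0, 0.0, -1.0]]
contact_force: [0.1, -0.1, -1.4]
opening: 0.098
grasp_force: 0.0
```

```bash
python3 - <<'E'
from h import *
p=camera('wrist')
cv2.imwrite('pics/w2.png',p['image'][:,:,::-1])
E
```

```text
(no output)
```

View pics/w2.png

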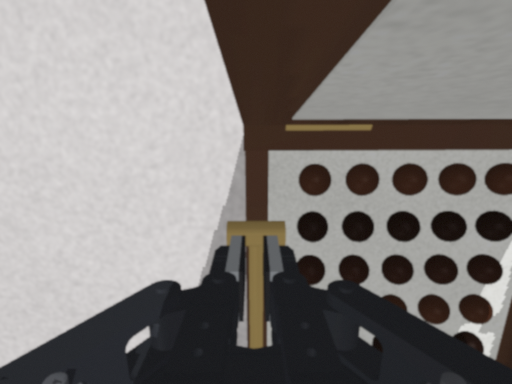

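The pads seem to have closed on or beside the bar, just short of the roller at (256,233). I'll compare this with the projection.

```bash
python3 - <<'E'
from h import *
v=np.load('v.npy')
p=camera('wrist');s=state();R=np.array(s['orientation']);t=np.array(s['eef_pos'])
print('cam in tool',R.T@((-cv2.Rodrigues(np.array(p['rvec']))[0].T@p['tvec'])-t), s['opening'])
for n,X in (('roller',[[-.12,.065,.08],[-.088,.065,.08],[-.12,.072,.08],[-.12,.058,.08]]),('wall',[[-.098,.113,.095],[-.11,.113,.095]])): print(n,proj(p,case2w(v,X)).round(0).tolist())
for z in(0,.01,.022): print('tool',z,proj(p,[t+R@[x,0,z] for x in(-.011,0,.011)]).round(0).tolist())
S=camera('side');T=camera('top')
print([(b['bbox'],b['confidence']) for b in search_frame('long_stay',S)])
cv2.imwrite('pics/s2.png',np.hstack([cv2.resize(S['image'][60:240,160:360],(400,360)),cv2.resize(T['image'][200:340,220:390],(400,360))])[:,:,::-1])
E
```

```text
cam in tool [ 0.07148105 -0.00050241 -0.15704312] 0.10233093692047579
roller [[228.0, 231.0], [285.0, 231.0], [228.0, 220.0], [228.0, 243.0]]
wall [[269.0, 150.0], [244.0, 150.0]]
tool 0 [[255.0, 259.0], [255.0, 241.0], [255.0, 222.0]]
tool 0.01 [[255.0, 251.0], [255.0, 233.0], [255.0, 215.0]]
tool 0.022 [[255.0, 242.0], [255.0, 226.0], [255.0, 208.0]]
[([229.2, 108.4, 81.0, 30.7], 0.67)]
```

View pics/s2.png

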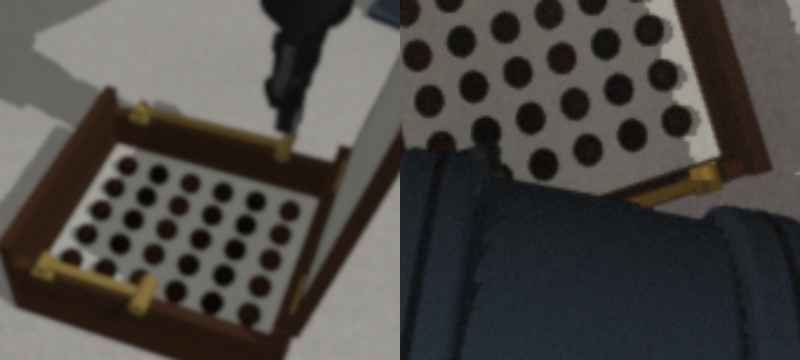

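```bash
python3 - <<'E'
from h import *
v=np.load('v.npy')
S=camera('side');s=state();R=np.array(s['orientation']);t=np.array(s['eef_pos'])
for z in(-.02,0,.01,.022): print('tool',z,proj(S,[t+R@[x,0,z] for x in(-.011,0,.011)]).round(1).tolist())
print(proj(S,case2w(v,[[-.088,.065,.08],[-.088,.065,.087],[-.12,.065,.087],[-.088,.058,.08],[-.088,.072,.08]])).round(1).tolist(), S['image'].shape)
W=camera('wrist')
cv2.imwrite('pics/z.png',np.hstack([cv2.resize(S['image'][80:150,260:330],(560,560),interpolation=2)[:, :400],cv2.resize(W['image'][200:320,200:310],(400,436))[:560] if 0 else cv2.resize(W['image'][205:345,205:305],(400,560))])[:,:,::-1])
E
```

```text
tool -0.02 [[298.1, 119.5], [303.8, 120.9], [309.6, 122.4]]
tool 0 [[297.1, 127.5], [302.6, 128.9], [308.2, 130.4]]
tool 0.01 [[296.6, 131.4], [302.1, 132.8], [307.6, 134.3]]
tool 0.022 [[296.0, 135.9], [301.4, 137.4], [306.9, 138.8]]
[[300.4, 138.7], [300.8, 136.0], [305.5, 125.1], [296.8, 137.7], [303.9, 139.6]] (384, 512, 3)
```

View pics/z.png

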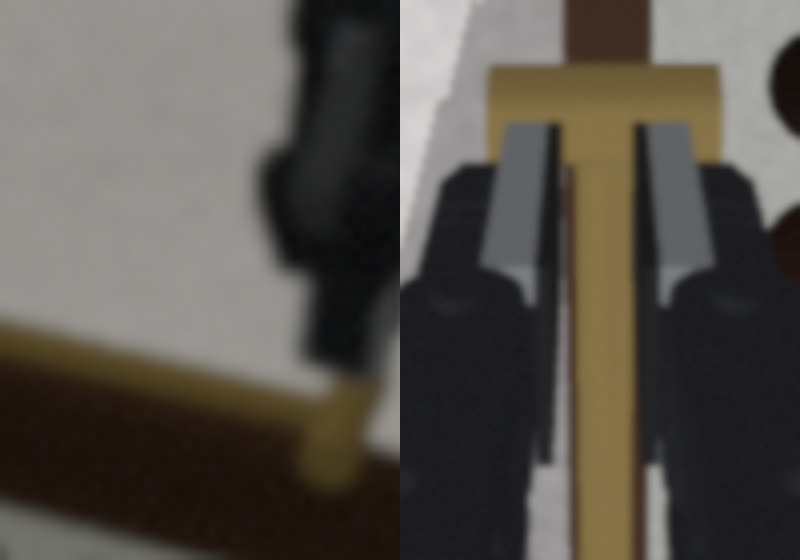

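The zoom shows the fingertips ending just above the roller: about (302,125) in the side view, against the roller at (301,137). So the tips sit higher than the nominal geometry says. I'll reopen, go lower and regrip.

>>> step_arm([
  [[0, 0, 0], 0],
  [[0, 0, 0], 0],
  [[0, 0, 0], 0],
  [[0, 0, 0], 0],
  [[1, 0, 7], 0],
  [[0, 0, 7], 0],
  [[0, 0, 6], 0],
  [[0, 0, 0], 0],
], fingers=0.4)

```text
t: 7.0
eef_pos: [0.4412, -0.0121, 0.0686]
orientation: [[-0.266, 0.964, -0.002], [0.964, 0.266, 0.0], [0.001, -0.002, -1.0]]
contact_force: [0.5, -0.0, -0.5]
opening: 0.601
grasp_force: 0.0
```

>>> step_arm([
  [[0, 0, 0], 0],
  [[0, 0, 0], 0],
  [[0, 0, 0], 0],
  [[0, 0, 0], 0],
  [[0, 0, 0], 0],
], fingers=0.9)

```text
t: 7.62
eef_pos: [0.4428, -0.0121, 0.07]
orientation: [[-0.266, 0.964, 0.002], [0.964, 0.266, 0.0], [-0.0, 0.002, -1.0]]
contact_force: [4.2, 2.0, -1.1]
opening: 0.353
grasp_force: 24.9
```

>>> step_arm([
  [[0, 0, 0], 0],
  [[0, 0, 0], 0],
  [[0, 0, 4], 0],
  [[0, 0, 4], 0],
  [[0, 0, 0], 0],
], fingers=0.5)

```text
t: 8.25
eef_pos: [0.4413, -0.0122, 0.0609]
orientation: [[-0.266, 0.964, -0.002], [0.964, 0.266, 0.0], [0.001, -0.001, -1.0]]
contact_force: [0.2, -1.0, 0.2]
opening: 0.501
grasp_force: 0.0
```

>>> step_arm([
  [[0, 0, 0], 0],
  [[0, 0, 0], 0],
  [[0, 0, 0], 0],
  [[0, 0, 0], 0],
], fingers=0.9)

```text
t: 8.75
eef_pos: [0.4428, -0.012, 0.0619]
orientation: [[-0.266, 0.964, 0.002], [0.964, 0.266, 0.001], [0.0, 0.002, -1.0]]
contact_force: [3.8, 2.5, -1.1]
opening: 0.367
grasp_force: 28.6
```

>>> step_arm([
  [[-0.8, 0, -15], 0],
  [[-2.2, 0, -14.8], 0],
  [[-3.7, 0, -14.5], 0],
  [[-5.1, 0, -14.1], 0],
  [[-6.5, 0, -13.5], 0],
  [[-7.8, 0, -12.8], 0],
  [[-9.1, 0, -11.9], 0],
  [[-10.2, 0, -11], 0],
  [[-11.3, 0, -9.9], 0],
  [[-12.2, 0, -8.7], 0],
  [[0, 0, 0], 0],
])

```text
t: 10.12
eef_pos: [0.4618, -0.0799, 0.1878]
orientation: [[-0.265, 0.964, 0.002], [0.964, 0.265, -0.001], [-0.002, 0.002, -1.0]]
contact_force: [7.5, 0.2, -4.0]
opening: 0.365
grasp_force: 26.0
```

>>> step_arm([
  [[-6.4, 0, -3.9], 0],
  [[-6.6, 0, -3.6], 0],
  [[-6.8, 0, -3.2], 0],
  [[-6.9, 0, -2.9], 0],
  [[-4, 0, -1.5], 0],
  [[0, 0, 0], 0],
  [[0, 0, 0], 0],
])

```text
t: 11.0
eef_pos: [0.4696, -0.1081, 0.2023]
orientation: [[-0.266, 0.964, 0.002], [0.964, 0.266, 0.001], [0.0, 0.002, -1.0]]
contact_force: [5.6, 1.7, -3.3]
opening: 0.362
grasp_force: 25.3
```

```bash
python3 - <<'E'
from h import *
v=np.load('v.npy')
S=camera('side');W=camera('wrist')
for a in(1.1,1.15,1.2): print(a,[proj(p,case2w(v,[[x,-.085+.15*np.cos(a),.08+.15*np.sin(a)] for x in(-.12,-.088)])).round().tolist() for p in(S,W)])
cv2.imwrite('pics/u.png',np.hstack([cv2.resize(S['image'][20:220,180:420],(400,333)),cv2.resize(W['image'],(400,333))])[:,:,::-1])
E
```

```text
1.1 [[[268.0, 57.0], [261.0, 68.0]], [[222.0, 216.0], [288.0, 216.0]]]
1.15 [[[264.0, 55.0], [257.0, 65.0]], [[222.0, 232.0], [288.0, 231.0]]]
1.2 [[[260.0, 52.0], [253.0, 63.0]], [[222.0, 247.0], [288.0, 247.0]]]
```

View pics/u.png

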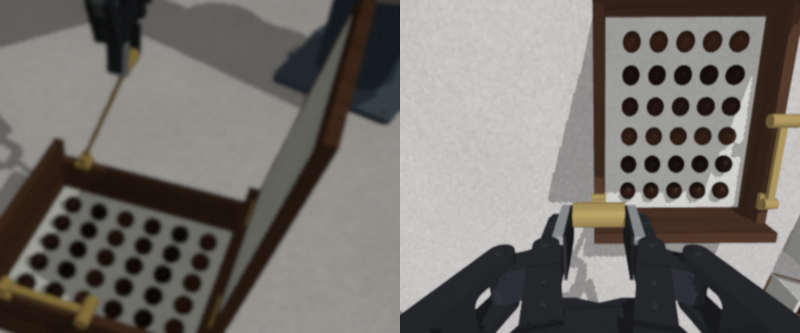

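>>> step_arm([
  [[-3, 0, -1], 0],
  [[-3, 0, -1], 0],
  [[0, 0, 0], 0],
  [[0, 0, 0], 0],
])

```text
t: 11.6
eef_pos: [0.4696, -0.1082, 0.2024]
orientation: [[-0.268, 0.963, -0.002], [0.963, 0.268, 0.014], [0.014, 0.001, -1.0]]
contact_force: [4.8, 12.4, -7.0]
opening: 0.368
grasp_force: 25.6
```

The stay is against its stop: the reaction rose and the roller didn't move. Releasing and going straight up.

>>> step_arm([
  [[3, 0, 1], 0],
  [[3, 0, 1], 0],
  [[0, 0, 0], 0],
  [[0, 0, 0], 0],
])

```text
t: 12.1
eef_pos: [0.4694, -0.1076, 0.2021]
orientation: [[-0.266, 0.964, 0.002], [0.964, 0.266, 0.002], [0.002, 0.002, -1.0]]
contact_force: [6.6, 1.4, -4.4]
opening: 0.365
grasp_force: 25.8
```

>>> step_arm([
  [[0, 0, 0], 0],
  [[0, 0, 0], 0],
  [[0, 0, 0], 0],
  [[0, 0, -10], 0],
  [[0, 0, -20], 0],
  [[0, 0, -40], 0],
  [[0, 0, -45], 0],
  [[0, 0, -45], 0],
  [[0, 0, -40], 0],
  [[0, 0, 0], 0],
], fingers=0.45)

```text
t: 13.35
eef_pos: [0.4693, -0.1087, 0.4075]
orientation: [[-0.266, 0.964, 0.008], [0.964, 0.266, -0.003], [-0.005, 0.007, -1.0]]
contact_force: [-0.1, 0.5, 0.4]
opening: 0.55
grasp_force: 0.0
```

```bash
python3 - <<'E'
from h import *
v=np.load('v.npy')
S=camera('side');W=camera('wrist')
def rol(a): return case2w(v,[[x,-.085+.15*np.cos(a),.08+.15*np.sin(a)] for x in(-.12,-.088)])
for a in(1.1,1.2): print(a,[proj(p,rol(a)).round().tolist() for p in(S,W)])
for p in (S,W): print([(np.round(b['bbox']),b['confidence']) for b in search_frame('long_stay',p)[:2]])
def lid(a): return case2w(v,[[sx*.11,.125-.25*np.cos(a),.096+.25*np.sin(a)] for sx in(-1,1)])
for a in(1.7,1.75,1.8): print(a,proj(S,lid(a)).round().tolist())
im=W['image'].copy()
cv2.imwrite('pics/u2.png',np.hstack([cv2.resize(S['image'][0:220,160:424],(400,333)),cv2.resize(im,(400,333))])[:,:,::-1])
E
```

```text
1.1 [[[268.0, 57.0], [261.0, 68.0]], [[240.0, 152.0], [269.0, 152.0]]]
1.2 [[[260.0, 52.0], [253.0, 63.0]], [[240.0, 165.0], [269.0, 165.0]]]
[(array([227.,  49.,  36.,  68.]), 0.55)]
[(array([239., 159.,  31.,  28.]), 0.89)]
1.7 [[393.0, 1.0], [361.0, 101.0]]
1.75 [[402.0, 4.0], [373.0, 106.0]]
1.8 [[411.0, 8.0], [385.0, 111.0]]
```

View pics/u2.png

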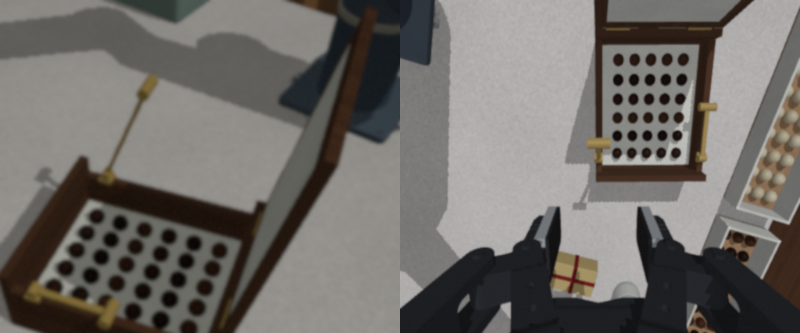

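>>> step_arm([
  [[40, 15, -8], 0],
  [[46, 17, 0], 0],
  [[48, 18, 0], 0],
  [[48, 18, 0], 0],
  [[48, 18, 0], 0],
  [[50, 18, 0], 0],
  [[0, 0, 0], 0],
], fingers=1)

```text
t: 14.42
eef_pos: [0.4936, 0.1925, 0.4082]
orientation: [[-0.271, 0.963, -0.005], [0.963, 0.271, -0.0], [0.001, -0.005, -1.0]]
contact_force: [1.1, 0.0, 0.0]
opening: -0.002
grasp_force: 0.0
```

>>> step_arm([
  [[0, 0, 35], 0],
  [[0, 0, 35], 0],
  [[0, 0, 32], 0],
  [[0, 0, 0], 0],
])

```text
t: 14.92
eef_pos: [0.4918, 0.1877, 0.3042]
orientation: [[-0.265, 0.964, -0.009], [0.964, 0.265, -0.003], [-0.0, -0.01, -1.0]]
contact_force: [0.2, 0.6, -1.0]
opening: 0.003
grasp_force: 0.0
```

```bash
python3 - <<'E'
from h import *
v=np.load('v.npy')
S=camera('side');s=state();t=np.array(s['eef_pos']);R=np.array(s['orientation'])
d=t-[v[0],v[1],0];c,q=np.cos(v[2]),np.sin(v[2]);print('case',c*d[0]+q*d[1],-q*d[0]+c*d[1],d[2])
for z in(-.012,.022):print(proj(S,[t+R@[x,0,z] for x in(-.011,.011)]).round().tolist())
cv2.imwrite('pics/u3.png',cv2.resize(S['image'][0:300,112:512],(800,600))[:,:,::-1])
E
```

```text
case -0.0021486606811771253 0.24387790677647486 0.3070494691812813
[[440.0, 76.0], [460.0, 80.0]]
[[429.0, 99.0], [447.0, 103.0]]
```

View pics/u3.png

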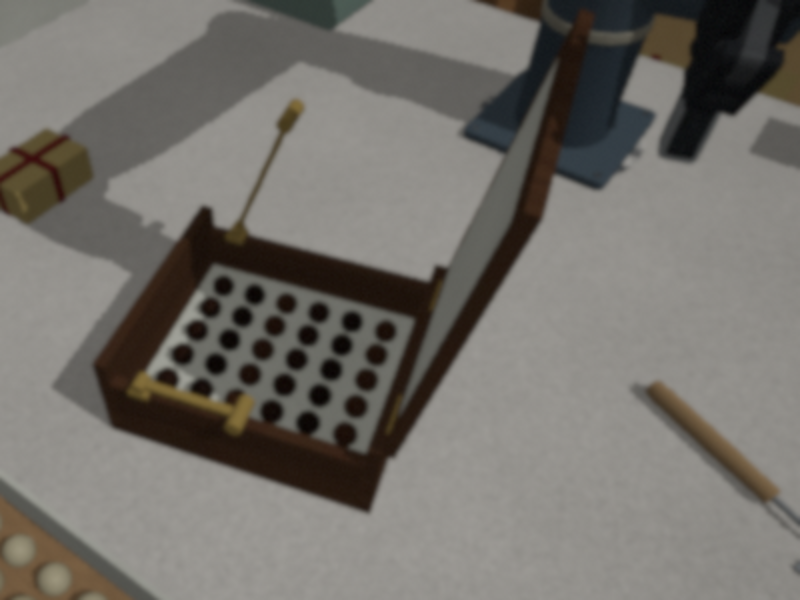

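The side view shows the stay up, and the closed fingers behind the lid with tips at about (452,77), roughly 20 mm below its free edge. Now I'll push the lid forward along its arc.

>>> step_arm([
  [[-15, 0, 0], 0],
  [[-15, 0, 0], 0],
  [[-12, 0, 0], 0],
  [[-10, 0, 0], 0],
  [[-10, 0, 0], 0],
  [[-10, 0, 0], 0],
  [[-10, 0, 0], 0],
  [[-10, 0, 0], 0],
  [[-6, 0, 0], 0],
  [[0, 0, 0], 0],
])

```text
t: 16.23
eef_pos: [0.5205, 0.094, 0.3086]
orientation: [[-0.265, 0.964, -0.001], [0.964, 0.265, -0.001], [-0.001, -0.001, -1.0]]
contact_force: [-0.5, -0.2, 0.0]
opening: 0.001
grasp_force: 0.0
```

```bash
cat >> h.py <<'E'
def lidang(v,p):
    m=cut_out('lid',p)
    if not m: return None
    M=m[0]['mask']; best=[]
    for a in np.arange(.5,1.95,.02):
        P=[]
        for y,o in((0,0),(.25,0),(0,.01),(.25,.01)):
            for sx in(-.11,.11): P.append([sx,.125-y*np.cos(a)+o*np.sin(a),.096+y*np.sin(a)+o*np.cos(a)])
        h=cv2.convexHull(proj(p,case2w(v,P)).astype(np.float32)).astype(int)
        I=np.zeros(M.shape,np.uint8);cv2.fillConvexPoly(I,h,1);I=I>0
        best.append(((I&M).sum()/(I|M).sum(),round(a,2)))
    return max(best),round(m[0]['confidence'],2)
def casepos(v):
    s=state();d=np.array(s['eef_pos'])-[v[0],v[1],0];c,q=np.cos(v[2]),np.sin(v[2])
    return np.round([c*d[0]+q*d[1],-q*d[0]+c*d[1],d[2]],4),np.round(s['contact_force'],1)
E
python3 - <<'E'
from h import *
v=np.load('v.npy')
print(casepos(v));[print(n,lidang(v,camera(n))) for n in('side','top')]
E
```

```text
(array([-0.0009,  0.1458,  0.3086]), array([-0.5, -0.2,  0. ]))
side ((np.float64(0.7777490297542043), np.float64(1.58)), 0.71)
top ((np.float64(0.8735045461796139), np.float64(1.56)), 0.82)
```

>>> step_arm([
  [[-12, 0, 0], 0],
  [[-13, 0, 0.5], 0],
  [[-13, 0, 1], 0],
  [[-11, 0, 1.5], 0],
  [[-11, 0, 2.5], 0],
  [[-11, 0, 3], 0],
  [[-11, 0, 3.5], 0],
  [[-10.5, 0, 4], 0],
  [[-10.5, 0, 4.5], 0],
  [[-10, 0, 5], 0],
  [[-10, 0, 5], 0],
  [[0, 0, 0], 0],
])

```text
t: 17.92
eef_pos: [0.5528, -0.0246, 0.2773]
orientation: [[-0.265, 0.964, -0.002], [0.964, 0.265, -0.0], [0.0, -0.002, -1.0]]
contact_force: [0.4, 0.8, 0.0]
opening: -0.0
grasp_force: 0.0
```

```bash
python3 - <<'E'
from h import *
v=np.load('v.npy')
print(casepos(v));[print(n,lidang(v,camera(n))) for n in('side','top')]
E
```

```text
(array([-0.0014,  0.023 ,  0.2773]), array([0.4, 0.8, 0. ]))
side ((np.float64(0.9065414335198508), np.float64(1.0)), 0.7)
top ((np.float64(0.47772892372395337), np.float64(0.96)), 0.96)
```

>>> step_arm([
  [[-9, 0, 5.5], 0],
  [[-9, 0, 6], 0],
  [[0, 0, 0], 0],
  [[10, 0, -20], 0],
  [[20, 0, -35], 0],
  [[20, 0, -35], 0],
  [[20, 0, -35], 0],
  [[0, 0, 0], 0],
  [[0, 0, 0], 0],
  [[0, 0, 0], 0],
  [[0, 0, 0], 0],
  [[0, 0, 0], 0],
])

```text
t: 19.62
eef_pos: [0.5391, 0.026, 0.3911]
orientation: [[-0.265, 0.964, -0.002], [0.964, 0.265, 0.0], [0.0, -0.001, -1.0]]
contact_force: [-0.0, 0.7, -0.2]
opening: -0.0
grasp_force: 0.0
```

```bash
python3 - <<'E'
from h import *
v=np.load('v.npy')
print(casepos(v));[print(n,lidang(v,camera(n))) for n in('side','top')]
E
```

```text
(array([-0.0011,  0.0754,  0.3911]), array([-0. ,  0.7, -0.2]))
side ((np.float64(0.9686775631500743), np.float64(0.72)), 0.69)
top ((np.float64(0.524728249969917), np.float64(0.7)), 0.59)
```

>>> step_arm([
  [[0, 0, 0], 0],
  [[0, 0, 0], 0],
  [[0, 0, 0], 0],
  [[0, 0, 0], 0],
  [[0, 0, 0], 0],
  [[0, 0, 0], 0],
  [[0, 0, 0], 0],
  [[0, 0, 0], 0],
  [[0, 0, 0], 0],
  [[0, 0, 0], 0],
  [[0, 0, 0], 0],
  [[0, 0, 0], 0],
])

```text
t: 21.32
eef_pos: [0.5392, 0.0264, 0.3919]
orientation: [[-0.266, 0.964, -0.0], [0.964, 0.266, -0.0], [-0.0, -0.0, -1.0]]
contact_force: [0.6, 0.8, -0.3]
opening: 0.001
grasp_force: 0.0
```

```bash
python3 - <<'E'
from h import *
v=np.load('v.npy')
print(casepos(v));
for n in('side','top'):
    p=camera(n);print(n,lidang(v,p),[(np.round(b['bbox']).tolist(),round(b['confidence'],2)) for q in('long_stay','short_stay') for b in search_frame(q,p)[:1]])
E
```

```text
(array([-0.0009,  0.0757,  0.3919]), array([ 0.6,  0.8, -0.3]))
side ((np.float64(0.9640296367112811), np.float64(0.7)), 0.75) [([177.0, 187.0, 62.0, 31.0], 0.81)]
top ((np.float64(0.5260266281681104), np.float64(0.7)), 0.61) [([335.0, 287.0, 13.0, 11.0], 0.63)]
```

```bash
python3 -c "
from station import hand_in;print(hand_in())"
```

```text
the job is handed in; nothing more can be done
None
```

The long stay is up at its stop and the lid rests propped on it at about 0.71 rad (expected about 0.72); the short stay is still folded, the arm is clear, and the job was handed in at about 21 s.

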